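# Sweep a touch tuner through its band and hold at the green end

## Task

Sweep the touch tuner through its band: with closed fingertips press lightly on the red end of the curved sprung rail, run along the curve over the three brass sections to the green end without lifting off, and finish while still holding the rail pressed a little way down there. Keep it dipped a few millimetres the whole way but never push it down onto its stop. Do not grasp anything, and leave the valve, coil former, morse key, clip, screwdriver and jar where they are.

Things in the scene. Friction and masses are not known exactly. Their poses are not given: they have to be found in the camera images.
- tuner: fixed low box 170 (x) x 310 (y) mm, black top 40 mm above the desk. Origin: centre of underside; y runs from red end to green end, x away from the robot side. On top a curved rail: arc of radius 200 mm, 236 mm long, 20 mm wide, arc centre at x = -155 mm, y = 0 (rail middle at x = +45 mm); its flat top is 56 mm above the desk
- rail (a joint): how far the whole rail is pressed down, in m: 0 at rest, 0.010 on its stop. It moves straight down as one piece wherever it is pressed; it starts to give at about 1.5 N, needs about 3.5 N at 5 mm and 5.5 N at the stop, and springs back when let go
- sec_red: red section of the rail, 55 mm along the curve, 20 mm wide; origin at the middle of its flat top surface; x points outward from the arc centre, y along the rail towards the green end; the first section, at the tuner's -y end
- sec_1: brass section of the rail, 42 mm along the curve, 20 mm wide; origin at the middle of its flat top surface; x points outward from the arc centre, y along the rail towards the green end; next to red
- sec_2: brass section of the rail, 42 mm along the curve, 20 mm wide; origin at the middle of its flat top surface; x points outward from the arc centre, y along the rail towards the green end; the middle one
- sec_3: brass section of the rail, 42 mm along the curve, 20 mm wide; origin at the middle of its flat top surface; x points outward from the arc centre, y along the rail towards the green end; next to green
- sec_green: green section of the rail, 55 mm along the curve, 20 mm wide; origin at the middle of its flat top surface; x points outward from the arc centre, y along the rail towards the green end; the last section, at the tuner's +y end
- valve: small glass valve standing upright, 31 mm across, 70 mm tall, on the tuner's top behind (robot side of) the curve; bystander; origin at centre of underside
- former: yellow ceramic coil former standing upright like a spool, 38 mm across, 46 mm tall, on the tuner's top on the robot side of the curve; bystander; origin at centre of underside
- morse_key: chrome morse key on a black base 100 x 55 mm, about 41 mm tall, on the desk beside the tuner; bystander; origin at centre of underside
- clip: steel headband clip, a flat C of 10 mm bar about 100 mm across lying on the desk beside the tuner; bystander; origin at the centre of the C on the desk
- screwdriver: screwdriver 160 mm long lying on the desk on the robot side of the tuner; bystander; origin under its middle
- jar: lidded glass jar 52 mm across, 60 mm tall, standing on the desk on the robot side of the tuner; bystander; origin at centre of underside

How it is judged:
By the outcome, as a careful person would: the job done as asked, in the order asked, and still so for the second after the job is handed in, while the arm keeps its last pose, push and grip.
It also fails if it takes over 42 s, if anything falls off the work surface, if the arm or the gripper's body presses on something with over 40 N, if the wrist force passes 120 N, or if a joint passes its speed limit or range.

## Robot

A 6-joint arm with a two-finger parallel gripper is mounted at the origin on the work surface. World frame = base frame: x ahead of the robot, y to its left, z up, the work surface at z = 0. Lengths are in m, angles in rad, forces in N, time in s.
With the tool pointing down it reaches from about 0.375 to 0.975 m from the base axis. Payload 3.8 kg.
Tool frame: the origin (TCP) lies midway between the tips of the shut fingers; the grasp point (between the pads) lies 19 mm behind it; z points along the fingers, y is the direction in which the jaws open and shut (so a half turn about z gives the same grasp; the last joint's range is limited). The gripper opens to 85 mm and grips with 20 to 120 N. Pads are 22 mm wide; open, the fingers measure 114 mm over their backs; the gripper's body (76 mm by 85 mm) begins 54 mm behind the grasp point. The pads swing forward as they close: fully open they stand 13 mm farther back than shut.
Start: joints at [1.108, 0.264, 1.604, -0, 1.274, -0.037], TCP at [0.279, 0.615, 0.2] pointing down, gripper open.
Joint ranges: [-2.63, 2.63], [-0.94, 2.18], [0.31, 2.57], [-1.31, 4.45], [0, 2.66], [-2.55, 2.55]. Speed limits (rad/s): [2.57, 2.57, 3.14, 3.14, 3.14, 3.14].

## Interface

Orientations are given as a rotation vector (axis times angle).
In Python, from workcell import bot gives the robot as it stands.
- The arm moves only by the tool arm_command, never from a script. Its argument "targets" is text: rows parted by semicolons, each of 7 numbers parted by spaces: the shift along the tool's x, y, z in mm, then the turn, a rotation vector about the tool's x, y, z in degrees, then the opening, from 0 (shut) to 1 (fully open). A call has 1 to 10 rows; each row is the pose to reach, as a shift and turn from the pose commanded when the call began, along the tool's axes at that moment; what a row does not reach only later rows make up. A row lasts 1/12 s, in which the tool goes at most 41.7 mm and 7.16 degrees, less where a joint would pass 70% of its speed; a pose out of reach is approached as far as the arm can. A call with a gripper value outside its range is refused whole. The fingers move at their own pace and stop on an object; "newtons" is the grip in N (left out, the last holds). Time passes only in rows, so rows that repeat a pose let the fingers close. It gives the time, the measured TCP pose, the force and the opening at its end, in the units of the state.
- bot.read_state(): the state, without advancing time (a new reading comes with each control period).
- bot.read_camera(name): name is "scene" or "top" or "wrist"; returns (picture, depth): 400x640x3 uint8, blue, green, red; 400x640 float32, m along the optical axis (not along the pixel's ray), 0 where there is no reading.
- bot.camera_params(name): a dict with "fov_y" (degrees; the focal length in pixels is half the picture's height over the tangent of half this angle, whatever the lens; pixels are square), "cx", "cy" (the principal point, pixels), "k1" (the pictures are not rectified: a ray, as slopes to the right and down, at radius r is drawn at 1 + k1 r^2 times it, then the intrinsics apply), "xyz" and "rotation" of the camera in the world; the wrist camera has in their place "T_tool_cam" (4x4, takes a point from camera to tool coordinates, whose origin is the TCP and whose axes are the flange's). Camera axes: x right, y up, looking along -z (the intrinsics and any distortion apply to the point x, -y, -z); pixel columns grow to the right and rows downward; lengths in m; the calibration is good to about 2 mm. A picture is of the moment at which its call begins: read the wrist's pose just before it. camera_params takes no time and is no camera call.
- bot.finish_job(): hands the job in, once; it reports no verdict.
The state is a dict: "time": time; "q": joint angles; "joint_vel": joint speeds; "joint_torque": joint torques, N m; "tool_pos": TCP position; "tcp_rot": TCP orientation; "wrist_force": force on the tool from outside, world axes, zero at the start; "torque": the same for the moment, N m; "width": opening from 0.0 (shut) to 1.0 (fully open).
Only numpy, scipy, OpenCV 4.12 (cv2) and the standard library are available. Lean on these libraries where they do the work, as an engineer would, in place of code of your own. Each camera call takes 0.05 s, during which the arm holds its last target.

## Working session

There is one attempt and no reset: what is moved stays moved. The work goes in short steps, Python scripts to look and compute and a tool call to move; the robot and the scene stay as the last step left them, time stands still between calls to the robot, and variables do not carry over. Pictures are saved under pics/ and viewed, and the job is handed in when it is done.

Besides the shell and the picture viewer there is one more tool, called after "Call:" as name(argument=value, ...), one argument or row to a line, values as JSON. arm_command: Moves the arm, as the interface text tells. Its arguments: {"type":"object","properties":{"targets":{"type":"string"},"newtons":{"type":"number"}},"required":["targets"]}

```bash
mkdir -p pics; ls; python3 - <<'E'
from workcell import bot
import cv2,json
s=bot.read_state(); print(s)
for n in ("scene","top","wrist"):
    print(n,bot.camera_params(n))
for n in ("scene","top"):
    im,d=bot.read_camera(n); cv2.imwrite(f"pics/{n}0.png",im)
    import numpy as np; np.save(f"pics/{n}0.npy",d)
E
```

```text
pics
{'time': 0.0, 'q': array([ 1.10812167e+00,  2.64750652e-01,  1.60539248e+00,  2.27480550e-05,
        1.27370891e+00, -3.68934770e-02]), 'joint_vel': array([-1.20380006e-03,  3.55841528e-04,  2.81156276e-04,  6.90917589e-04,
       -1.42975429e-03, -3.18175015e-05]), 'joint_torque': array([-3.08168965e-04, -5.15119851e+01, -3.67308605e+01,  6.29268106e-05,
        1.31504866e-02, -7.12871415e-07]), 'tool_pos': array([0.27842369, 0.61400963, 0.19885382]), 'tcp_rot': array([-0.6636623 , -3.07009833,  0.00342982]), 'wrist_force': array([ 0.22401872,  0.74808395, -1.37185501]), 'torque': array([-0.0384752 , -0.03031316,  0.01826884]), 'width': 0.9974721443604748}
scene {'fov_y': 47.69847485303386, 'cx': 328.97208795429975, 'cy': 201.91783087131304, 'k1': -0.10803240680847508, 'xyz': array([ 1.18349221, -0.44354709,  0.64066389]), 'rotation': array([0.87975614, 0.45216676, 0.82965204])}
top {'fov_y': 56.585860958620806, 'cx': 313.40268800956613, 'cy': 203.73293705473793, 'k1': -0.0408882072873659, 'xyz': array([0.50487148, 0.04489273, 1.00423932]), 'rotation': array([ 0.03227287, -0.03358172, -1.57281739])}
wrist {'fov_y': 70.59771999648366, 'cx': 320.65282866609317, 'cy': 198.40545444356823, 'k1': -0.006155824758649338, 'T_tool_cam': array([[ 5.92768571e-04,  9.64775264e-01,  2.63074776e-01,
         6.58561880e-02],
       [ 9.99999663e-01, -4.22519140e-04, -7.03725223e-04,
        -3.27208419e-04],
       [-5.67782560e-04,  2.63075105e-01, -9.64775190e-01,
        -1.74426885e-01],
       [ 0.00000000e+00,  0.00000000e+00,  0.00000000e+00,
         1.00000000e+00]])}
```

View pics/top0.png

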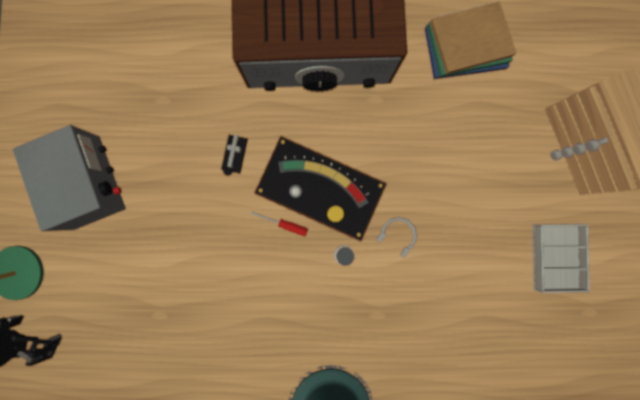

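View pics/scene0.png

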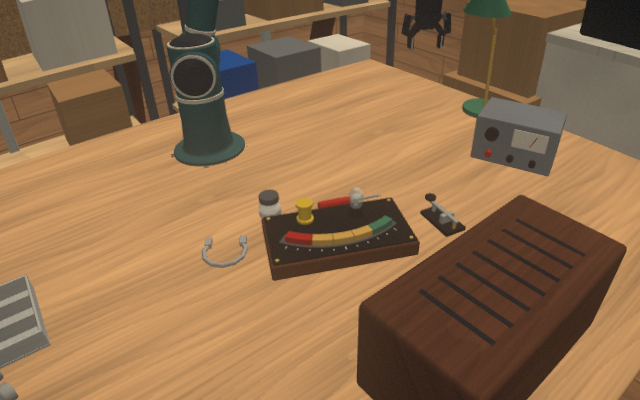

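```bash
cat > h.py <<'E'
import numpy as np, cv2
from scipy.spatial.transform import Rotation as R
from workcell import bot
def K(p):
    f=200/np.tan(np.radians(p["fov_y"])/2); return np.array([[f,0,p["cx"]],[0,f,p["cy"]],[0,0,1.]])
def pose(p,s=None):
    if "xyz" in p: return R.from_rotvec(p["rotation"]).as_matrix(),np.array(p["xyz"])
    T=p["T_tool_cam"];Rt=R.from_rotvec(s["tcp_rot"]).as_matrix()
    return Rt@T[:3,:3],Rt@T[:3,3]+s["tool_pos"]
def rays(p,uv,s=None):
    f=K(p); uv=np.asarray(uv,float).reshape(-1,2)
    d=(uv-[f[0,2],f[1,2]])/f[0,0]; u=d.copy()
    for _ in range(20): u=d/(1+p["k1"]*(u**2).sum(1,keepdims=True))
    Rm,t=pose(p,s)
    return t,np.c_[u[:,0],-u[:,1],-np.ones(len(u))]@Rm.T
def plane(p,uv,z,s=None):
    t,r=rays(p,uv,s); return t+r*((z-t[2])/r[:,2])[:,None]
def proj(p,X,s=None):
    Rm,t=pose(p,s); c=(np.asarray(X)-t)@Rm; u=np.c_[c[:,0],-c[:,1]]/-c[:,2:3]
    u=u*(1+p["k1"]*(u**2).sum(1,keepdims=True)); k=K(p); return u*k[0,0]+[k[0,2],k[1,2]]
def masks(im,box):
    h=cv2.cvtColor(im,cv2.COLOR_BGR2HSV); x0,y0,x1,y1=box
    m0=np.zeros(im.shape[:2],np.uint8); m0[y0:y1,x0:x1]=255
    H,S,V=cv2.split(h); o={}
    o["red"]=((H<6)|(H>172))&(S>130)&(V>70)
    o["brass"]=(H>10)&(H<27)&(S>70)&(V>110)
    o["green"]=(H>45)&(H<95)&(S>50)&(V>40)
    r={}
    for k,m in o.items():
        m=(m&(m0>0)).astype(np.uint8)
        n,l,st,ce=cv2.connectedComponentsWithStats(m)
        if n<2: continue
        i=1+np.argmax(st[1:,4]); r[k]=(l==i,ce[i],st[i])
    return r
E
python3 - <<'E'
from h import *
from scipy.optimize import least_squares
for n,box in (("top",(268,150,372,212)),("scene",(275,205,405,250))):
    im=cv2.imread(f"pics/{n}0.png"); p=bot.camera_params(n)
    r=masks(im,box); P={}
    for k,(m,c,st) in r.items():
        v,u=np.nonzero(m); P[k]=plane(p,np.c_[u,v],0.056)
        print(n,k,c.round(1),st,P[k].mean(0).round(4))
    A=np.vstack(list(P.values()))[:,:2]
    # crude: circle centreline with radius 200, mean
    f=lambda c:np.hypot(*(A-c).T)-0.2
    s=least_squares(f,[0.4,0.05]); print("centre",s.x,"rms",np.sqrt((s.fun**2).mean()))
    for k in P:
        q=P[k][:,:2]-s.x; a=np.degrees(np.arctan2(q[:,1],q[:,0])); print(k,"ang",np.percentile(a,[1,50,99]).round(1),"rad",np.percentile(np.hypot(*q.T),[2,50,98]).round(4))
E
```

```text
top red [355.8 192.7] [347 183  18  20 174] [ 0.5726 -0.0644  0.056 ]
top brass [351.5 158.4] [313 150  59  27 806] [ 0.6609 -0.0541  0.056 ]
top green [292.9 164.3] [283 160  21  10 194] [0.646  0.0965 0.056 ]
centre [0.47355439 0.04276078] rms 0.027895326121860294
red ang [-56.9 -47.5 -37.5] rad [0.1354 0.1467 0.1572]
brass ang [-43.9 -28.8  -3. ] rad [0.192  0.2115 0.2474]
green ang [ 9.  17.4 25.5] rad [0.1661 0.1813 0.1957]
scene red [298.4 237.7] [285 231  27  14 307] [ 0.5792 -0.0683  0.056 ]
scene brass [341.5 236.3] [312 225  61  21 710] [0.6309 0.0025 0.056 ]
scene green [380.7 223.7] [369 215  23  19 229] [0.6506 0.0922 0.056 ]
centre [0.45163371 0.08402027] rms 0.010119020927882609
red ang [-58.5 -50.  -42.4] rad [0.1815 0.1997 0.2162]
brass ang [-41.8 -24.7  -5.5] rad [0.1829 0.2004 0.2176]
green ang [-5.7  2.2 11. ] rad [0.1847 0.2    0.215 ]
```

```bash
cat > fit.py <<'E'
from h import *
from scipy.optimize import least_squares
def fit(n,im,p,poly,s=None,z=0.056):
    m0=np.zeros(im.shape[:2],np.uint8); cv2.fillPoly(m0,[np.array(poly,np.int32)],255)
    im=im.copy(); im[m0==0]=0
    r=masks(im,(0,0,640,400)); P={}
    for k,(m,c,st) in r.items():
        v,u=np.nonzero(m); P[k]=plane(p,np.c_[u,v],z,s)
        print(n,k,c.round(1),st,P[k].mean(0).round(4))
    A=np.vstack(list(P.values()))[:,:2]
    f=lambda c:np.hypot(*(A-c).T)-0.2
    so=least_squares(f,[0.45,0.08]); print("centre",so.x.round(4),"rms",np.sqrt((so.fun**2).mean()))
    for k in P:
        q=P[k][:,:2]-so.x; a=np.degrees(np.arctan2(q[:,1],q[:,0])); print(k,"ang",np.percentile(a,[0.5,50,99.5]).round(1),"rad",np.percentile(np.hypot(*q.T),[2,50,98]).round(4))
    return so.x
E
python3 - <<'E'
from fit import *
im=cv2.imread("pics/top0.png"); p=bot.camera_params("top")
c=fit("top",im,p,[(281,138),(384,184),(368,215),(345,205),(300,180),(268,175)])
for uv,z,nm in (((281,137),.04,"c1"),((386,183),.04,"c2"),((362,241),.04,"c3"),((256,191),.04,"c4"),((295,191),.11,"valve"),((336,214),.086,"former")):
    print(nm,plane(p,uv,z).round(4))
x0,y0=265,130
cv2.imwrite("pics/crop.png",cv2.resize(im[120:260,220:430],None,fx=3.5,fy=3.5,interpolation=cv2.INTER_CUBIC))
E
```

```text
top red [355.8 192.7] [347 183  18  20 174] [ 0.5726 -0.0644  0.056 ]
top brass [327.4 172.6] [304 161  47  27 449] [0.6245 0.0079 0.056 ]
top green [292.9 164.3] [283 160  21  10 194] [0.646  0.0965 0.056 ]
centre [0.4463 0.0904] rms 0.006762512213722756
red ang [-57.8 -50.9 -43.7] rad [0.1897 0.2007 0.2111]
brass ang [-42.7 -25.   -6.8] rad [0.1882 0.1997 0.2107]
green ang [-5.7  1.7  9.3] rad [0.1882 0.2006 0.2116]
c1 [[0.7206 0.1286 0.04  ]]
c2 [[ 0.599  -0.1454  0.04  ]]
c3 [[ 0.4484 -0.0816  0.04  ]]
c4 [[0.5788 0.1934 0.04  ]]
valve [[0.5732 0.0884 0.11  ]]
former [[ 0.5179 -0.0117  0.086 ]]
```

View pics/crop.png

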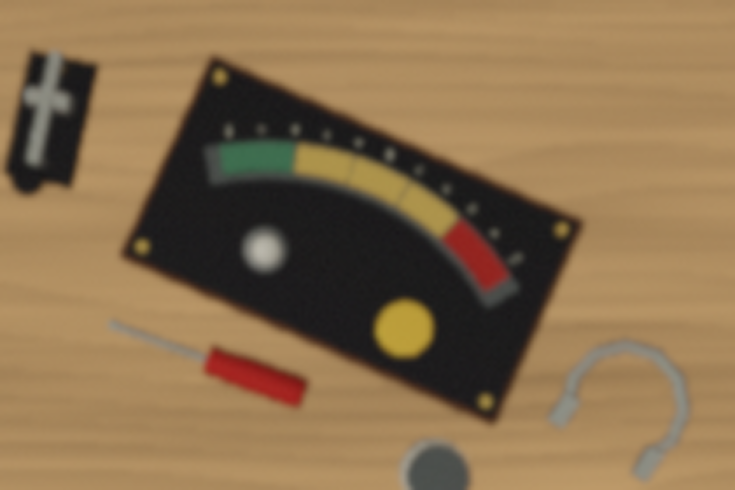

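```bash
cat > go.py <<'E'
from h import *
def rel(target,yawdeg,s=None):
    "target xyz, tool x axis world yaw; gives shift mm in tool axes and rotvec deg"
    s=s or bot.read_state(); Rt=R.from_rotvec(s["tcp_rot"])
    y=np.radians(yawdeg); X=np.array([np.cos(y),np.sin(y),0]);Z=np.array([0,0,-1.]);Y=np.cross(Z,X)
    Rg=R.from_matrix(np.c_[X,Y,Z])
    return Rt.inv().apply(np.asarray(target)-s["tool_pos"])*1000,np.degrees((Rt.inv()*Rg).as_rotvec())
E
python3 - <<'E'
from go import *
s=bot.read_state(); print(R.from_rotvec(s["tcp_rot"]).as_matrix().round(3))
for y in (-24,156):print(rel([0.55,0.02,0.24],y))
E
```

```text
[[-0.911  0.413 -0.001]
 [ 0.413  0.911 -0.002]
 [ 0.    -0.002 -1.   ]]
(array([-492.65715497, -428.95831641,  -40.17410194]), array([-9.02556201e-03,  1.86803204e-01,  1.79604248e+02]))
(array([-492.65715497, -428.95831641,  -40.17410194]), array([-0.11918414, -0.00575849, -0.39565492]))
```

Call:
arm_command(
  targets="-10 -7 -5 0 0 0 0; -35 -23 -12 0 0 0 0; -66 -43 -20 0 0 0 0; -99 -65 -30 0 0 0 0; -132 -87 -40 0 0 0 0; -165 -108 -50 0 0 0 0; -198 -130 -60 0 0 0 0; -231 -152 -60 0 0 0 0; -264 -173 -60 0 0 0 0; -297 -195 -60 0 0 0 0",
  newtons=30,
)

```text
time: 0.93
tool_pos: [0.4695, 0.312, 0.2609]
tcp_rot: [0.664, 3.07, 0.001]
wrist_force: [0.9, 0.4, -0.0]
width: -0.001
```

Call:
arm_command(
  targets="-33 -22 0 0 0 0 0; -66 -43 0 0 0 0 0; -99 -65 0 0 0 0 0; -132 -87 0 0 0 0 0; -165 -108 0 0 0 0 0; -198 -130 0 0 0 0 0; -231 -152 0 0 0 0 0; -264 -173 0 0 0 0 0; -297 -195 0 0 0 0 0; -327 -215 0 0 0 0 0",
)

```text
time: 1.77
tool_pos: [0.678, -0.0196, 0.2603]
tcp_rot: [-0.665, -3.07, 0.001]
wrist_force: [0.5, 0.4, 0.1]
width: 0.002
```

Call:
arm_command(
  targets="0 0 0 0 0 0 0; 0 0 0 0 0 0 0; 0 0 0 0 0 0 0",
)

```text
time: 2.02
tool_pos: [0.677, -0.0168, 0.2599]
tcp_rot: [-0.665, -3.069, -0.0]
wrist_force: [-0.3, 1.5, -0.7]
width: 0.0
```

```bash
python3 - <<'E'
from h import *
s=bot.read_state(); im,d=bot.read_camera("wrist"); cv2.imwrite("pics/w1.png",im)
np.save("pics/w1.npy",d); import pickle; pickle.dump(s,open("pics/w1.pkl","wb")); print(s["tool_pos"],s["wrist_force"])
E
```

```text
[ 0.67701068 -0.01682685  0.25990025] [-0.32513388  1.52273676 -0.67030029]
```

View pics/w1.png

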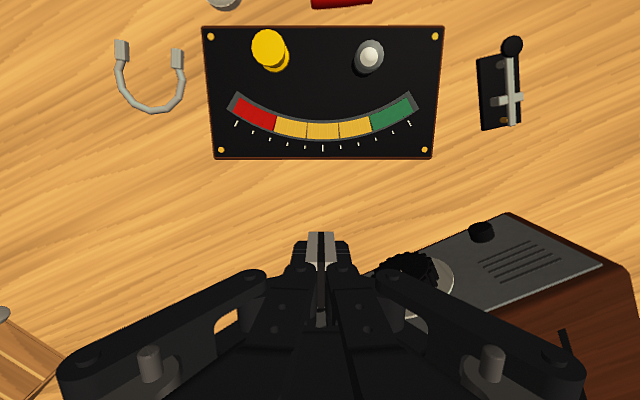

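```bash
python3 - <<'E'
from fit import *
import pickle
s=pickle.load(open("pics/w1.pkl","rb")); im=cv2.imread("pics/w1.png"); p=bot.camera_params("wrist")
c=fit("w",im,p,[(225,85),(250,85),(320,112),(390,92),(425,85),(425,125),(320,145),(225,130)],s)
d=np.load("pics/w1.npy")
# depth check of heights along the rail
t,_=rays(p,(0,0),s); Rm,_=pose(p,s)
for uv in ((255,110),(290,127),(323,131),(355,127),(392,112),(320,90),(220,100)):
    _,r=rays(p,uv,s); print(uv,(t+r[0]*d[uv[1],uv[0]]).round(4))
for uv,z,n in (((203,27),.04,"c3"),((445,27),.04,"c4"),((432,158),.04,"c1"),((215,158),.04,"c2"),((370,54),.11,"valve"),((267,45),.086,"former")):
    print(n,plane(p,uv,z,s).round(4))
for ct in ([.4463,.0904],c):
  pts=np.array([[ct[0]+.2*np.cos(a),ct[1]+.2*np.sin(a),.056] for a in np.radians([-50,-24,2])]); print(proj(p,pts,s).round(1))
E
```

```text
w red [254.5 114.5] [232  98  45  33 714] [ 0.5738 -0.0633  0.056 ]
w brass [322.4 128.2] [ 274  116   98   23 1552] [0.6255 0.009  0.056 ]
w green [390.5 114.2] [369  97  45  34 714] [0.6458 0.0958 0.056 ]
centre [0.4464 0.0901] rms 0.005950921240056661
red ang [-58.  -50.4 -42.4] rad [0.1902 0.2001 0.21  ]
brass ang [-42.1 -24.5  -6.7] rad [0.1901 0.2    0.2097]
green ang [-6.2  1.7  9.3] rad [0.19   0.2001 0.2099]
(255, 110) [ 0.569  -0.0605  0.0549]
(290, 127) [ 0.6067 -0.0287  0.0559]
(323, 131) [0.629  0.0082 0.0558]
(355, 127) [0.6416 0.0482 0.0555]
(392, 112) [0.6439 0.0984 0.0568]
(320, 90) [0.5802 0.0261 0.0401]
(220, 100) [ 0.5367 -0.0995  0.04  ]
c3 [[ 0.4526 -0.076   0.04  ]]
c4 [[0.5772 0.1986 0.04  ]]
c1 [[0.7257 0.1315 0.04  ]]
c2 [[ 0.6006 -0.1439  0.04  ]]
valve [[0.5761 0.0856 0.11  ]]
former [[ 0.517 -0.01   0.086]]
[[255.3 115.1]
 [323.6 130.7]
 [391.7 114.1]]
[[255.2 115.3]
 [323.4 130.9]
 [391.5 114.2]]
```

Call:
arm_command(
  targets="12 -14 10 0 0 0 0; 28 -33 25 0 0 0 0; 44 -52 45 0 0 0 0; 60 -71 65 0 0 0 0; 72 -86 90 0 0 0 0; 79 -94 115 0 0 0 0; 79 -94 140 0 0 0 0; 79 -94 160 0 0 0 0; 79 -94 170 0 0 0 0; 79 -94 175 0 0 0 0",
)

```text
time: 2.9
tool_pos: [0.5651, -0.068, 0.0836]
tcp_rot: [-0.66, -3.068, 0.0]
wrist_force: [0.7, 0.3, 0.6]
width: 0.001
```

Call:
arm_command(
  targets="0 0 0 0 0 0 0; 0 0 0 0 0 0 0; 0 0 0 0 0 0 0; 0 0 0 0 0 0 0",
)

```text
time: 3.23
tool_pos: [0.5684, -0.0694, 0.0869]
tcp_rot: [0.663, 3.068, 0.0]
wrist_force: [0.6, -0.1, 0.2]
width: -0.001
```

```bash
cat > chk.py <<'E'
from go import *
import sys
F=[];Z=[]
for i in range(int(sys.argv[1]) if len(sys.argv)>1 else 1):
    s=bot.read_state(); F.append(s["wrist_force"]); Z.append(s["tool_pos"])
    if len(sys.argv)>1: im,d=bot.read_camera("wrist" if i%2 else "scene"); cv2.imwrite(f"pics/c_{sys.argv[2]}_{i%2}.png",im)
F=np.array(F);Z=np.array(Z)
s=bot.read_state(); X=s["tool_pos"]; r=X[:2]-[.446,.090]
print("t",round(s["time"],2),"tcp",Z.mean(0).round(4),"F",F.mean(0).round(2),"std",F.std(0).round(2),"rad",np.hypot(*r).round(4),"ang",np.degrees(np.arctan2(r[1],r[0])).round(1), "rot",R.from_rotvec(s["tcp_rot"]).as_matrix()[:,0].round(3),R.from_rotvec(s["tcp_rot"]).as_matrix()[:,2].round(4))
E
python3 chk.py 6 a
```

```text
t 3.53 tcp [ 0.5678 -0.0695  0.0862] F [ 0.09 -0.16 -0.2 ] std [0.35 0.64 0.42] rad 0.2003 ang -52.8 rot [-0.911  0.413 -0.   ] [ 4.e-04 -1.e-04 -1.e+00]
```

```bash
python3 - <<'E'
import cv2
a=cv2.imread("pics/c_a_0.png")[150:300,190:440]; b=cv2.imread("pics/c_a_1.png")
cv2.imwrite("pics/a2.png",cv2.resize(a,None,fx=3.2,fy=3.2)); 
E
```

```text
(no output)
```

View pics/a2.png

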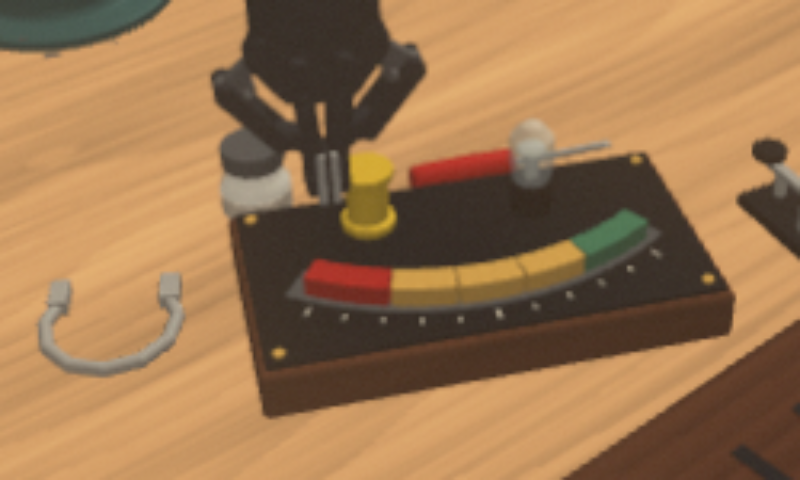

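View pics/c_a_1.png

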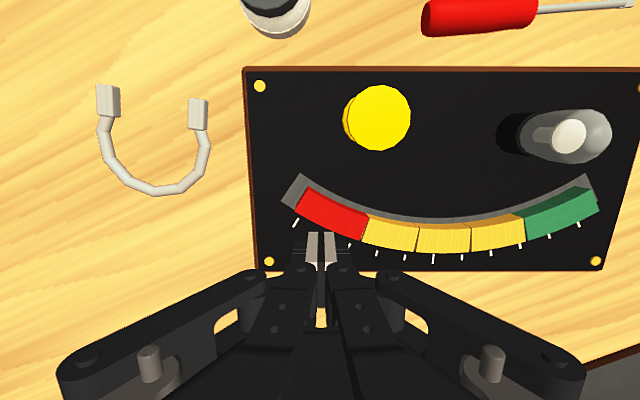

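```bash
python3 - <<'E'
from h import *
s=bot.read_state()
p=bot.camera_params("scene")
u=proj(p,np.array([[.5678,-.0695,.0862],[.5678,-.0695,.056],[.574,-.0635,.056]])); print(u,(u-[190,150])*3.2)
p=bot.camera_params("wrist"); print(proj(p,np.array([[.5678,-.0695,.0862],[.5678,-.0695,.056]]),s))
d=cv2.imread("pics/c_a_0.png")
im,dd=bot.read_camera("scene"); p=bot.camera_params("scene")
t,_=rays(p,(0,0))
for uv in ((290,205),(294,205),(292,211),(296,237)):
    _,r=rays(p,uv); print(uv,(t+r[0]*dd[uv[1],uv[0]]).round(4))
E
```

```text
[[293.80546469 223.42001756]
 [294.7681886  235.10493081]
 [298.90997106 235.42773935]] [[332.17748701 234.9440562 ]
 [335.25820352 272.3357786 ]
 [348.51190739 273.36876592]]
[[321.29715471 226.51510181]
 [321.18321177 212.19973268]]
(290, 205) [ 0.5759 -0.0796  0.1406]
(294, 205) [ 0.5776 -0.0716  0.1379]
(292, 211) [ 0.5766 -0.0766  0.1254]
(296, 237) [ 0.5766 -0.0723  0.0581]
```

```bash
python3 - <<'E'
from h import *
s=bot.read_state(); print(s["tool_pos"],s["width"],s["q"])
im,dd=bot.read_camera("scene"); p=bot.camera_params("scene")
t,_=rays(p,(0,0))
for u in (288,290,292,294,296):
  for v in range(200,226,2):
    _,r=rays(p,(u,v)); print(u,v,(t+r[0]*dd[v,u]).round(3),im[v,u])
cv2.imwrite("pics/a3.png",cv2.resize(im[180:250,250:340],None,fx=8,fy=8,interpolation=cv2.INTER_NEAREST))
E
```

```text
[ 0.56705129 -0.0694617   0.08534378] -0.0027868934098602945 [-1.65497554e-01  1.68399497e-01  1.94262168e+00  1.59647525e-05
  1.03034973e+00 -1.31040763e+00]
288 200 [ 0.571 -0.08   0.15 ] [65 74 80]
288 202 [ 0.569 -0.079  0.144] [55 62 70]
288 204 [ 0.572 -0.082  0.142] [52 58 66]
288 206 [ 0.571 -0.081  0.136] [46 55 63]
288 208 [ 0.57  -0.081  0.131] [44 50 60]
288 210 [ 0.57  -0.082  0.126] [43 50 58]
288 212 [0.427 0.002 0.001] [ 92 138 184]
288 214 [ 0.483 -0.031  0.043] [40 48 58]
288 216 [ 0.488 -0.034  0.041] [40 48 57]
288 218 [ 0.495 -0.039  0.043] [37 45 57]
288 220 [ 0.501 -0.043  0.042] [37 46 56]
288 222 [ 0.506 -0.046  0.041] [36 45 57]
288 224 [ 0.51  -0.049  0.04 ] [38 47 57]
290 200 [ 0.575 -0.078  0.151] [ 95 104 111]
290 202 [ 0.573 -0.077  0.145] [ 94 102 110]
290 204 [ 0.574 -0.078  0.142] [ 94 104 111]
290 206 [ 0.576 -0.08   0.138] [ 93 103 110]
290 208 [ 0.575 -0.08   0.133] [ 92 102 109]
290 210 [ 0.577 -0.081  0.13 ] [ 92 101 109]
290 212 [ 0.573 -0.079  0.122] [ 90  99 107]
290 214 [ 0.484 -0.026  0.041] [59 67 75]
290 216 [ 0.492 -0.032  0.043] [41 49
[... 1128 characters left out ...]
027  0.04 ] [40 48 58]
294 220 [ 0.508 -0.032  0.041] [40 49 57]
294 222 [ 0.515 -0.036  0.042] [38 47 56]
294 224 [ 0.518 -0.039  0.039] [39 48 57]
296 200 [ 0.577 -0.066  0.147] [54 62 70]
296 202 [ 0.576 -0.066  0.141] [55 63 70]
296 204 [ 0.577 -0.067  0.138] [64 71 79]
296 206 [ 0.576 -0.066  0.132] [71 78 86]
296 208 [ 0.576 -0.067  0.128] [73 81 89]
296 210 [0.435 0.02  0.003] [ 85 106 127]
296 212 [ 0.486 -0.011  0.041] [76 86 95]
296 214 [ 0.492 -0.016  0.041] [39 47 58]
296 216 [ 0.505 -0.024  0.046] [ 42  85 102]
296 218 [ 0.512 -0.029  0.048] [ 41  89 111]
296 220 [ 0.513 -0.03   0.044] [38 60 72]
296 222 [ 0.516 -0.032  0.041] [40 47 58]
296 224 [ 0.523 -0.037  0.041] [37 46 58]
```

View pics/a3.png

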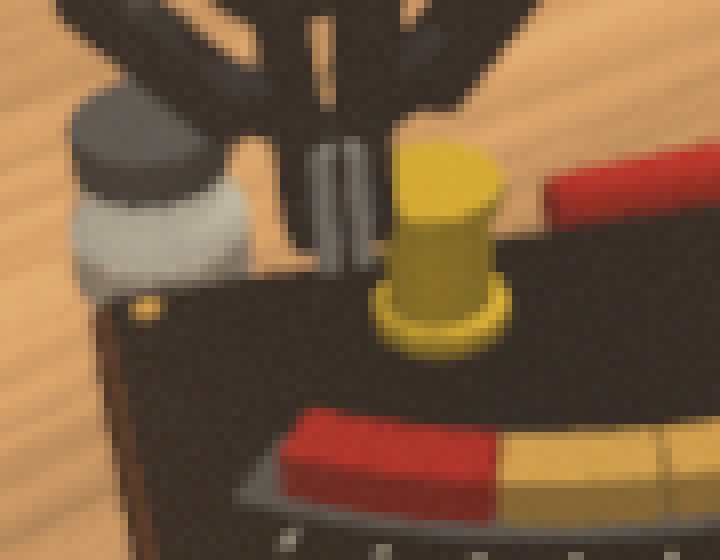

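```bash
python3 - <<'E'
from h import *
s=bot.read_state(); im,d=bot.read_camera("wrist"); p=bot.camera_params("wrist")
T=p["T_tool_cam"]; k=K(p)
def tool(u,v):
    Z=d[v,u]; x=(u-k[0,2])/k[0,0];y=(v-k[1,2])/k[0,0]
    return T[:3,:3]@np.array([x*Z,-y*Z,-Z])+T[:3,3]
for uv in ((313,228),(313,233),(313,236),(313,240),(313,250),(313,260),(330,236),(330,250),(300,255),(300,260),(345,260),(300,300),(345,300),(320,330),(250,280),(90,350),(230,320)): print(uv,(tool(*uv)*1000).round(1),d[uv[1],uv[0]].round(4))
cv2.imwrite("pics/a4.png",cv2.resize(im[190:290,240:400],None,fx=5,fy=5,interpolation=cv2.INTER_NEAREST))
im,dd=bot.read_camera("top"); cv2.imwrite("pics/a5.png",im)
E
```

```text
(313, 228) [-19.1  -6.5  44.1] 0.2332
(313, 233) [ 10.4  -4.2 -38.9] 0.1454
(313, 236) [ 10.4  -4.1 -42.7] 0.1417
(313, 240) [ 10.4  -3.9 -47.7] 0.1368
(313, 250) [ 10.2  -3.7 -58.4] 0.1266
(313, 260) [ 10.   -3.4 -67.4] 0.1179
(330, 236) [  9.8   4.5 -41.4] 0.1431
(330, 250) [ 10.4   4.  -58.6] 0.1263
(300, 255) [  6.7  -9.7 -56.2] 0.1296
(300, 260) [  6.1  -9.4 -60. ] 0.1261
(345, 260) [  6.   10.7 -59.6] 0.1265
(300, 300) [  15.8   -6.3 -103. ] 0.0821
(345, 300) [  15.9    6.8 -103.2] 0.0819
(320, 330) [   9.6   -0.4 -108. ] 0.0789
(250, 280) [ 11.  -25.6 -84.4] 0.1013
(90, 350) [  12.9  -55.6 -118.6] 0.0678
(230, 320) [-140.7  -97.8   84.9] 0.3045
```

View pics/a4.png

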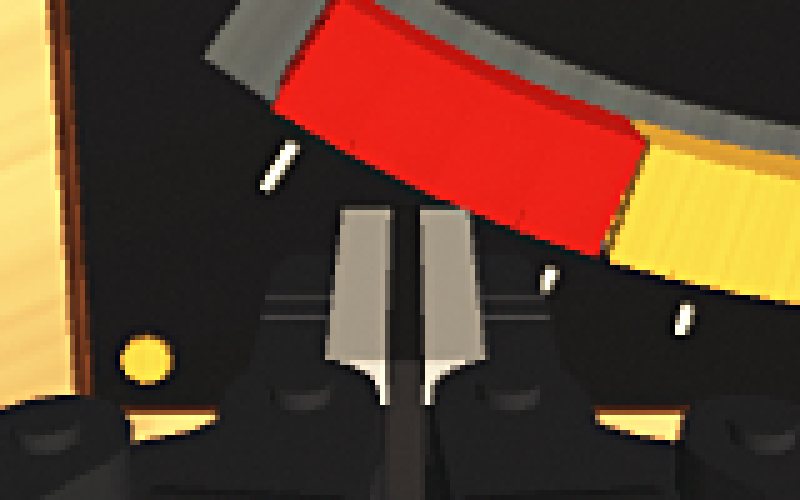

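Call:
arm_command(
  targets="0 0 5 0 0 0 0; 0 0 10 0 0 0 0; 0 0 15 0 0 0 0; 0 0 20 0 0 0 0; 0 0 24 0 0 0 0; 0 0 26 0 0 0 0; 0 0 26 0 0 0 0; 0 0 26 0 0 0 0",
)

```text
time: 4.4
tool_pos: [0.5669, -0.0693, 0.0589]
tcp_rot: [-0.664, -3.07, 0.0]
wrist_force: [1.3, 0.7, -0.4]
width: -0.002
```

Call:
arm_command(
  targets="0 0 1 0 0 0 0; 0 0 2 0 0 0 0; 0 0 3 0 0 0 0; 0 0 4 0 0 0 0; 0 0 4 0 0 0 0; 0 0 4 0 0 0 0",
)

```text
time: 4.9
tool_pos: [0.5669, -0.0694, 0.0551]
tcp_rot: [-0.664, -3.071, 0.0]
wrist_force: [0.2, -0.4, 0.2]
width: 0.002
```

```bash
python3 chk.py 4 b
```

```text
t 5.1 tcp [ 0.567  -0.0694  0.0552] F [-0.18 -0.44  0.36] std [0.49 0.43 0.24] rad 0.2001 ang -52.8 rot [-0.911  0.413 -0.   ] [ 1.e-04 -0.e+00 -1.e+00]
```

Call:
arm_command(
  targets="0 0 1 0 0 0 0; 0 0 2 0 0 0 0; 0 0 3 0 0 0 0; 0 0 4 0 0 0 0; 0 0 4 0 0 0 0; 0 0 4 0 0 0 0",
)

```text
time: 5.6
tool_pos: [0.5669, -0.0694, 0.051]
tcp_rot: [-0.664, -3.07, 0.0]
wrist_force: [-0.1, -0.3, 0.2]
width: 0.005
```

```bash
python3 chk.py 4 b; python3 - <<'E'
from h import *
im=cv2.imread("pics/c_b_0.png"); cv2.imwrite("pics/b0.png",cv2.resize(im[180:250,250:340],None,fx=8,fy=8,interpolation=cv2.INTER_NEAREST))
E
```

```text
t 5.8 tcp [ 0.567  -0.0694  0.0511] F [-0.31 -0.41 -0.3 ] std [0.54 0.21 0.46] rad 0.2001 ang -52.8 rot [-0.911  0.413 -0.   ] [ 1.e-04 -0.e+00 -1.e+00]
```

View pics/b0.png

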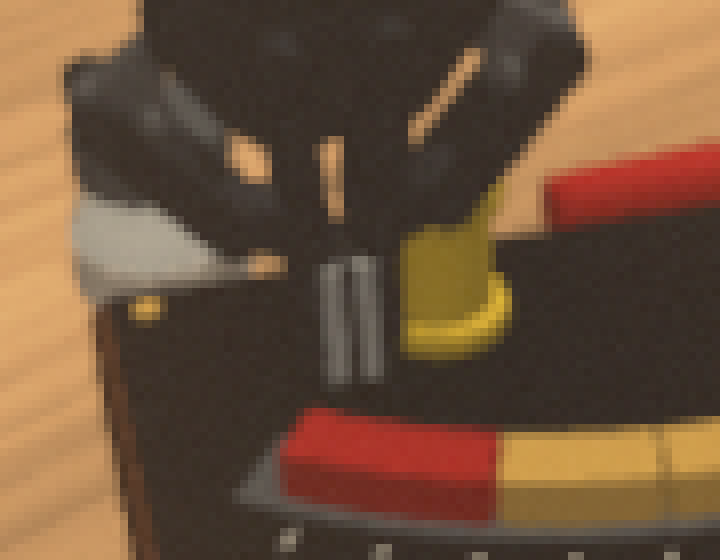

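Call:
arm_command(
  targets="0 0 4 0 0 0 0; 0 0 8 0 0 0 0; 0 0 12 0 0 0 0; 0 0 16 0 0 0 0; 0 0 19 0 0 0 0; 0 0 21 0 0 0 0; 0 0 21 0 0 0 0; 0 0 21 0 0 0 0",
)

```text
time: 6.47
tool_pos: [0.5668, -0.0694, 0.03]
tcp_rot: [-0.664, -3.07, 0.0]
wrist_force: [0.7, 0.3, 0.4]
width: 0.001
```

```bash
python3 chk.py 4 d; python3 - <<'E'
from h import *
im=cv2.imread("pics/c_d_0.png"); a=cv2.resize(im[190:250,260:340],None,fx=6,fy=6,interpolation=cv2.INTER_NEAREST)
im=cv2.imread("pics/c_d_1.png"); b=cv2.resize(im[170:290,260:360],None,fx=3,fy=3,interpolation=cv2.INTER_NEAREST)
cv2.imwrite("pics/d0.png",np.hstack([a,b]))
E
```

```text
t 6.67 tcp [ 0.5671 -0.0694  0.0302] F [-0.16 -0.23  0.21] std [0.55 0.54 0.22] rad 0.2003 ang -52.7 rot [-0.911  0.413 -0.001] [ 6.e-04 -1.e-04 -1.e+00]
```

View pics/d0.png

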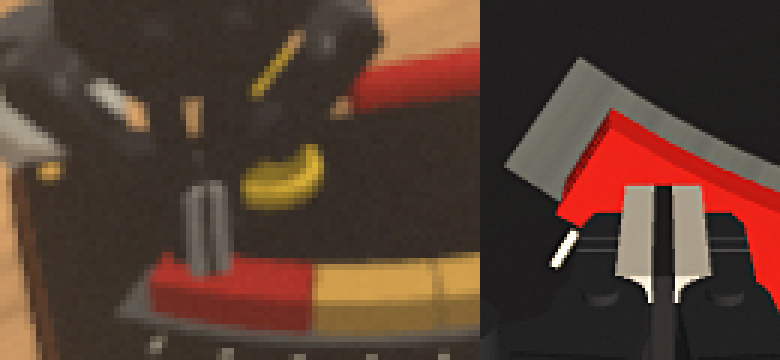

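Call:
arm_command(
  targets="0 0 1 0 0 0 0; 0 0 2 0 0 0 0; 0 0 3 0 0 0 0; 0 0 4 0 0 0 0; 0 0 5 0 0 0 0; 0 0 6 0 0 0 0; 0 0 6 0 0 0 0",
)

```text
time: 7.25
tool_pos: [0.5669, -0.0694, 0.0241]
tcp_rot: [-0.664, -3.07, 0.0]
wrist_force: [-0.6, -0.2, 1.4]
width: -0.002
```

Call:
arm_command(
  targets="0 0 1 0 0 0 0; 0 0 2 0 0 0 0; 0 0 2 0 0 0 0",
)

```text
time: 7.5
tool_pos: [0.5669, -0.0694, 0.0222]
tcp_rot: [-0.664, -3.071, 0.0]
wrist_force: [-0.4, -0.5, 3.6]
width: -0.001
```

Call:
arm_command(
  targets="0 0 1 0 0 0 0; 0 0 2 0 0 0 0; 0 0 2 0 0 0 0",
)

```text
time: 7.75
tool_pos: [0.567, -0.0694, 0.0202]
tcp_rot: [0.664, 3.071, -0.0]
wrist_force: [-1.6, 0.6, 3.2]
width: -0.002
```

```bash
python3 chk.py 4 e
```

```text
t 7.95 tcp [ 0.567  -0.0694  0.0202] F [-0.99 -0.12  3.57] std [0.39 0.62 0.35] rad 0.2001 ang -52.8 rot [-0.911  0.413 -0.   ] [ 0.e+00 -1.e-04 -1.e+00]
```

```bash
cat > dip.py <<'E'
from h import *
s=bot.read_state(); im,d=bot.read_camera("wrist"); p=bot.camera_params("wrist")
r=masks(im,(0,0,640,400)); print("F",s["wrist_force"].round(2),"tcp",s["tool_pos"].round(4))
Rm,t=pose(p,s)
for k in ("green","red"):
    if k not in r: continue
    m=cv2.erode(r[k][0].astype(np.uint8),np.ones((5,5))); v,u=np.nonzero(m)
    if len(u)<50: continue
    _,ry=rays(p,np.c_[u,v],s); Z=t[2]+ry[:,2]*d[v,u]; print(k,len(u),"rail z",np.median(Z).round(4))
h=cv2.cvtColor(im,cv2.COLOR_BGR2HSV); m=(h[...,2]<45)&(d>0); v,u=np.nonzero(m); _,ry=rays(p,np.c_[u,v],s)
X=t+ry*d[v,u][:,None]; w=(abs(X[:,2]-.04)<.008)&(np.hypot(*(X[:,:2]-[.587,.024]).T)<.13)
print("black top z",np.median(X[w,2]).round(4),w.sum())
E
python3 dip.py
```

```text
F [-1.23 -0.08  3.07] tcp [ 0.567  -0.0694  0.0203]
green 1524 rail z 0.0518
red 1202 rail z 0.0519
black top z 0.0408 61570
```

```bash
python3 - <<'E'
import numpy as np
a0=-52.8
P=lambda a:np.array([200*np.cos(np.radians(a-155.6)),200*np.cos(np.radians(a-65.6))])
for c in range(5):
    b=P(a0+11.6*c)
    print("; ".join("%.1f %.1f 0 0 0 0 0"%tuple(P(a0+11.6*c+1.16*i)-b) for i in range(1,11)))
E
```

```text
-1.9 3.6 0 0 0 0 0; -3.7 7.2 0 0 0 0 0; -5.4 10.9 0 0 0 0 0; -7.1 14.5 0 0 0 0 0; -8.7 18.3 0 0 0 0 0; -10.2 22.0 0 0 0 0 0; -11.7 25.8 0 0 0 0 0; -13.0 29.6 0 0 0 0 0; -14.3 33.5 0 0 0 0 0; -15.5 37.3 0 0 0 0 0
-1.1 3.9 0 0 0 0 0; -2.2 7.8 0 0 0 0 0; -3.2 11.7 0 0 0 0 0; -4.0 15.7 0 0 0 0 0; -4.9 19.6 0 0 0 0 0; -5.6 23.6 0 0 0 0 0; -6.2 27.6 0 0 0 0 0; -6.8 31.6 0 0 0 0 0; -7.3 35.7 0 0 0 0 0; -7.7 39.7 0 0 0 0 0
-0.3 4.0 0 0 0 0 0; -0.6 8.1 0 0 0 0 0; -0.7 12.1 0 0 0 0 0; -0.8 16.2 0 0 0 0 0; -0.8 20.2 0 0 0 0 0; -0.7 24.3 0 0 0 0 0; -0.6 28.3 0 0 0 0 0; -0.3 32.4 0 0 0 0 0; 0.0 36.4 0 0 0 0 0; 0.4 40.4 0 0 0 0 0
0.5 4.0 0 0 0 0 0; 1.1 8.0 0 0 0 0 0; 1.7 12.0 0 0 0 0 0; 2.5 16.0 0 0 0 0 0; 3.3 20.0 0 0 0 0 0; 4.2 23.9 0 0 0 0 0; 5.1 27.8 0 0 0 0 0; 6.2 31.8 0 0 0 0 0; 7.3 35.6 0 0 0 0 0; 8.5 39.5 0 0 0 0 0
1.3 3.8 0 0 0 0 0; 2.7 7.6 0 0 0 0 0; 4.1 11.4 0 0 0 0 0; 5.6 15.2 0 0 0 0 0; 7.2 18.9 0 0 0 0 0; 8.9 22.6 0 0 0 0 0; 10.6 26.2 0 0 0 0 0; 12.5 29.9 0 0 0 0 0; 14.3 33.4 0 0 0 0 0; 16.3 37.0 0 0 0 0 0
```

Call:
arm_command(
  targets="-2 3.5 0 0 0 0 0; -3.5 7 0 0 0 0 0; -5.5 11 0 0 0 0 0; -7 14.5 0 0 0 0 0; -8.5 18.5 0 0 0 0 0; -10 22 0 0 0 0 0; -11.5 26 0 0 0 0 0; -13 29.5 0 0 0 0 0; -14.5 33.5 0 0 0 0 0; -15.5 37.5 0 0 0 0 0",
)

```text
time: 8.83
tool_pos: [0.597, -0.0414, 0.0202]
tcp_rot: [0.664, 3.071, -0.0]
wrist_force: [-1.3, -1.9, 4.0]
width: 0.004
```

```bash
python3 chk.py 2 f; python3 dip.py
```

```text
t 8.93 tcp [ 0.5972 -0.0411  0.0202] F [-0.98 -1.17  3.58] std [0.36 0.69 0.37] rad 0.2002 ang -40.8 rot [-0.911  0.413 -0.001] [ 1.2e-03  6.0e-04 -1.0e+00]
F [0.22 0.14 2.57] tcp [ 0.5975 -0.0408  0.0203]
green 3796 rail z 0.052
red 2980 rail z 0.052
black top z 0.0407 75663
```

Call:
arm_command(
  targets="-1 4 0 0 0 0 0; -2 8 0 0 0 0 0; -3 11.5 0 0 0 0 0; -4 15.5 0 0 0 0 0; -5 19.5 0 0 0 0 0; -5.5 23.5 0 0 0 0 0; -6.5 27.5 0 0 0 0 0; -7 31.5 0 0 0 0 0; -7.5 35.5 0 0 0 0 0; -7.5 39.5 0 0 0 0 0",
)

```text
time: 9.82
tool_pos: [0.6201, -0.0085, 0.0203]
tcp_rot: [0.664, 3.07, 0.0]
wrist_force: [-0.4, -2.1, 3.7]
width: 0.001
```

```bash
python3 chk.py 2 g; python3 dip.py
```

```text
t 9.92 tcp [ 0.6203 -0.0081  0.0203] F [-0.25 -1.53  3.95] std [0.13 0.55 0.2 ] rad 0.2 ang -29.3 rot [-0.911  0.413 -0.001] [ 1.e-03  8.e-04 -1.e+00]
F [-0.17  0.41  3.99] tcp [ 0.6204 -0.0078  0.0203]
green 3740 rail z 0.052
red 3608 rail z 0.052
black top z 0.0407 79323
```

Call:
arm_command(
  targets="-0.5 4 0 0 0 0 0; -0.5 8 0 0 0 0 0; -0.5 12 0 0 0 0 0; -1 16 0 0 0 0 0; -1 20 0 0 0 0 0; -0.5 24.5 0 0 0 0 0; -0.5 28.5 0 0 0 0 0; -0.5 32.5 0 0 0 0 0; 0 36.5 0 0 0 0 0; 0.5 40.5 0 0 0 0 0",
)

```text
time: 10.8
tool_pos: [0.6362, 0.0287, 0.0202]
tcp_rot: [0.664, 3.071, -0.0]
wrist_force: [-0.6, -3.0, 3.4]
width: -0.002
```

```bash
python3 chk.py 2 h; python3 dip.py
```

```text
t 10.9 tcp [0.6363 0.0291 0.0202] F [-0.58 -1.98  4.  ] std [0.03 0.98 0.56] rad 0.1998 ang -17.6 rot [-0.911  0.413 -0.   ] [ 6.e-04  9.e-04 -1.e+00]
F [0.37 1.28 3.16] tcp [0.6364 0.0294 0.0203]
green 3544 rail z 0.052
red 3766 rail z 0.0518
black top z 0.0407 80971
```

Call:
arm_command(
  targets="0.5 4 0 0 0 0 0; 1 8 0 0 0 0 0; 1.5 12 0 0 0 0 0; 2.5 16 0 0 0 0 0; 3 20 0 0 0 0 0; 4 24 0 0 0 0 0; 5 28 0 0 0 0 0; 6 32 0 0 0 0 0; 7.5 35.5 0 0 0 0 0; 8.5 39.5 0 0 0 0 0",
)

```text
time: 11.78
tool_pos: [0.6446, 0.0682, 0.0202]
tcp_rot: [0.664, 3.071, -0.0]
wrist_force: [-1.1, -2.2, 3.0]
width: 0.001
```

```bash
python3 chk.py 2 i; python3 dip.py
```

```text
t 11.88 tcp [0.6447 0.0686 0.0202] F [-1.12 -1.45  3.06] std [0.   0.75 0.06] rad 0.1998 ang -6.0 rot [-0.911  0.413  0.   ] [ 3.e-04  9.e-04 -1.e+00]
F [-0.42  0.7   3.94] tcp [0.6447 0.069  0.0202]
green 2623 rail z 0.0519
red 3746 rail z 0.0517
black top z 0.0407 68970
```

View pics/c_i_1.png

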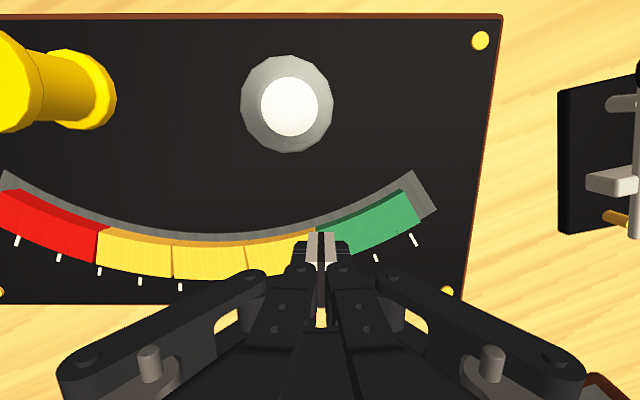

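Call:
arm_command(
  targets="1.5 4 0 0 0 0 0; 2.5 7.5 0 0 0 0 0; 4 11.5 0 0 0 0 0; 5.5 15 0 0 0 0 0; 7 19 0 0 0 0 0; 9 22.5 0 0 0 0 0; 10.5 26 0 0 0 0 0; 12.5 30 0 0 0 0 0; 13.5 32 0 0 0 0 0; 13.5 32 0 0 0 0 0",
)

```text
time: 12.77
tool_pos: [0.6455, 0.1035, 0.0202]
tcp_rot: [-0.663, -3.071, -0.001]
wrist_force: [0.3, 0.2, 3.8]
width: -0.001
```

Call:
arm_command(
  targets="0 0 0 0 0 0 0; 0 0 0 0 0 0 0; 0 0 0 0 0 0 0",
)

```text
time: 13.02
tool_pos: [0.6455, 0.1034, 0.0202]
tcp_rot: [-0.664, -3.07, -0.002]
wrist_force: [-0.6, 2.2, 3.6]
width: 0.0
```

```bash
python3 chk.py 4 j; python3 dip.py
```

```text
t 13.22 tcp [0.6455 0.1032 0.0202] F [-0.26  2.33  3.18] std [0.57 0.3  0.35] rad 0.1999 ang 3.7 rot [-0.911  0.413  0.   ] [ 1.e-04  4.e-04 -1.e+00]
F [0.08 2.01 3.24] tcp [0.6455 0.1028 0.0202]
green 1185 rail z 0.0519
red 1786 rail z 0.0515
black top z 0.0407 59321
```

View pics/c_j_0.png

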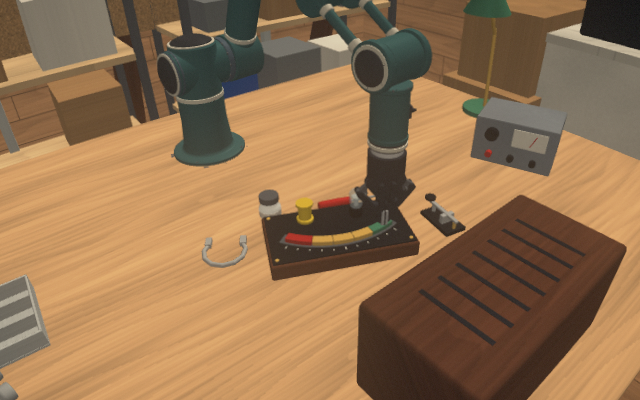

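View pics/c_j_1.png

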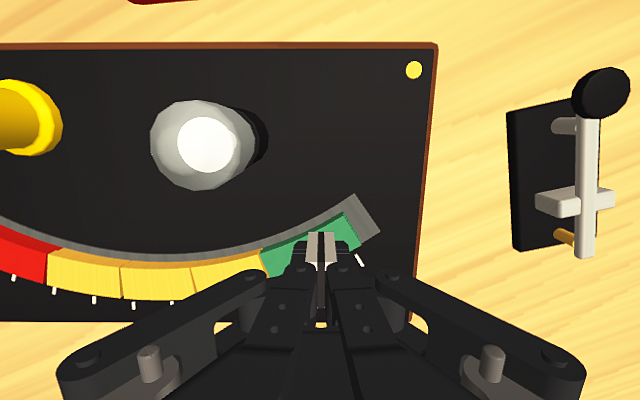

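```bash
python3 -c "
from workcell import bot
print(bot.finish_job())"
```

```text
the job is handed in; nothing more can be done
None
```

I swept the rail from red, over the three brass sections, to green in one pass with shut fingertips. I handed the job in at about 13 s with the fingers still holding the rail pressed near the middle of the green section.

- **Dip:** At each of the five stops the upward force read 2.6–4.0 N. The wrist camera's depth put the rail about 11 mm above the black top instead of 16 mm. That is roughly 5 mm of dip, away from both lift-off and the stop. I did not measure between the stops.
- **Path:** The tips ran from −52.8° to +3.7° around the fitted arc centre. They stayed 199.8–200.2 mm out, so on the rail's centreline. The last wrist picture shows them on green.
- **Bystanders:** The fingers stayed clear of the valve. Nothing looks moved in the last scene picture, but I did not re-measure the bystander positions.
- **Disagreement:** The real fingertips are about 35 mm behind the stated TCP, as both the scene and wrist depth showed. First contact came at a reported TCP height of about 0.024 m instead of 0.056 m. I went by the pictures and the force reading, lowering the tool in small steps.
- **Remaining side force:** About 2 N of sideways force (+y) remained at the end, probably friction.

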